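Fit the R-clip to the mould clamp's pin

ROBOT

A 7-joint arm with a two-finger parallel gripper is mounted at the origin on a cart in front of the work surface, level with it; the furniture and walls round the work are solid. World frame = base frame: x ahead of the robot, y to its left, z up, the work surface at z = 0. Lengths are in m, angles in rad, forces in N, time in s.
With the tool pointing down it reaches from about 0.425 to 0.875 m from the base axis. Payload 8.4 kg.
Tool frame: the origin (TCP) lies at the very end of the fingers, on their centre line; the grasp point (between the pads) lies 19 mm behind it (env.grip_depth is the distance from the TCP to the grasp point, in m); z points along the fingers, y is the line along which they close (so a half turn about z gives the same grasp; the last joint's range is limited). The gripper opens to 85 mm and grips with 20 to 120 N. Pads are 22 mm wide; open, the fingers measure 114 mm over their backs; the gripper's body (76 mm by 85 mm) begins 54 mm behind the grasp point. The pads swing forward as they close: fully open they stand 13 mm farther back than shut.
Start: joints at [-1.299, 0.333, 0.04, 1.465, -0.013, 1.343, -0.059], TCP at [0.236, 0.606, 0.231] pointing down, gripper open.
Joint ranges: [-2.58, 2.58], [-0.38, 2.09], [-1.3, 1.39], [0.25, 2.4], [-1.5, 4.64], [0.08, 2.09], [-2.65, 2.65]. Speed limits (rad/s): [2.22, 2.22, 2.79, 2.79, 3.14, 3.14, 3.14].

INTERFACE

Orientations are given as a unit quaternion [x, y, z, w].
In Python, from cell import env, capture, ticket gives the robot as it stands. The module is installed in compiled form; this text tells all that it offers.
- The arm moves only by the tool move_arm, never from a script. Its argument "plan" is a list of rows, each a list of 5 numbers: the closure, from 0 (fully open) to 1 (shut), then the shift along the tool's x, y, z as a fraction of full scale, then the turn about the tool's z as a fraction of full scale. In form: [[hand, x, y, z, turn], ...]. A call has exactly 10 rows; each row is the pose to reach, as a shift and turn from the pose commanded when the call began, along the tool's axes at that moment; what a row does not reach only later rows make up. Full scale, the value 1, is 0.4 m for a shift and 60 degrees for a turn. A row lasts 1/10 s, in which the tool goes at most 50 mm and 8.59 degrees, less where a joint would pass 70% of its speed; a pose out of reach is approached as far as the arm can. A call with a number of a shift or a turn outside -1 to 1 is refused whole. A call with a gripper value outside its range is refused whole. The fingers move at their own pace and stop on an object; "squeeze" is the grip in N (left out, the last holds). Time passes only in rows, so rows that repeat a pose let the fingers close, or fill a call up. It gives the time, the measured TCP pose, the force, the opening and the grip force at its end, in the units of the state.
- env.sense(): the state, without advancing time (a new reading comes with each control period).
- capture(name): name is "side" or "top"; returns a dict with "image" (384x512x3 uint8, red, green, blue), "mtx" (3x3 intrinsics, pixels), "R" (3x3) and "t" (3): a world point X has camera coordinates R X + t. Camera axes: x right, y down, z forward; pixel columns grow to the right and rows downward; lengths in m; the calibration is good to about 2 mm. A picture is of the moment at which its call begins. There is no depth.
- ticket.hand_in(): hands the job in; it is judged then, once.
The state is a dict: "time_s": time; "joint_positions": joint angles; "qvel": joint speeds; "joint_torque": joint torques, N m; "tool_pos": TCP position; "tcp_rot": TCP orientation; "contact_force": force on the tool from outside, world axes, zero at the start; "moment": the same for the moment, N m; "grip_width": opening from 0.0 (shut) to 1.0 (fully open); "grip_force": force on a finger pad.
Only numpy, scipy, OpenCV 4.12 (cv2) and the standard library are available. Lean on these libraries where they do the work, as an engineer would, in place of code of your own. Each camera call takes 0.05 s, during which the arm holds its last target. There are 200 camera calls.

TASK

Lock the mould clamp with the larger of the two R-clips: press the thumb pad of the nest it lies in right down, so that the clip's eye rises out of the pocket, take the clip by its eye, and push its straight leg through the cross-hole of the clamp's pin until the bow has sprung over and sits round the pin; then let go. Leave the smaller clip in its nest and do not shift the other things on the table.

Things in the scene. Friction and masses are not known exactly. Their poses are not given: they have to be found in the camera images.
- clip_large_eye (a point): centre of the larger R-clip's eye, half-way up its wire. Steel wire 6 mm thick, clip 121 mm long, 26 wide, 80 g. x along the straight leg to its tip, y from leg to bow, z square to the clip's plane. The eye is a long loop with straight sides at x -13..+13 mm, 26 mm wide outside (y -13..+13), ends at x -23, +23: grip it across y. It starts flat in its nest, top flush with the walls.
- clip_large_hollow (a point): point of the larger clip where the pin's axis lies when it is home: middle of the bow's rounded hollow, on the leg's centre line (52 mm from the eye along x, -10 mm in y). The flared end of the bow meets the pin when the pin's axis is 25 mm further towards the leg's tip, and springs over it at about 11 mm. Pushing it on takes about 10 N.
- clip_large_tip (a point): tapered tip of the larger clip's straight leg, 98 mm from the eye's centre along the clip's x and -10 mm in y; same axes. At the start it points to the nest's thumb pad.
- clip_bow (a joint): opening of the larger clip's bow away from its leg, rad: 0 relaxed, about 0.1 while riding over the pin, 0 to 0.03 when home round it.
- clip_large: the larger R-clip itself: origin 3 mm below the eye's centre, same axes.
- clip_small_eye (a point): centre of the smaller R-clip's eye: same shape, 87 mm long, 19 mm wide, wire 5 mm. Not to be used; it stays in its nest.
- nest_a: fixed nest of the larger clip, aluminium block 165 x 52 x 36 mm, origin under its middle on the table; x from the eye to the thumb pad. Pocket 33 mm wide between walls 36 mm high at x -80..+35 mm, end wall behind the eye; eye at x = -45. The floor is a grey rocker hinged at x = +20, z = 28 mm about y. Looks just like the other nest; they may swap sides.
- nest_a_pad (a point): middle of the upper face of the ribbed thumb pad (27 x 34 mm) of the larger clip's nest, 32 mm above the table at first, with no walls beside it; x as the nest's. Pressed down with about 3 N it sinks 18 mm to its stop and tips the floor, so the clip's eye end rises; it stays where it is left.
- nest_a_floor (a joint): tip of the floor of the larger clip's nest, rad: 0 level, 0.35 at its stop, where the clip's eye has risen by 22 mm and the clip slopes down to the pad.
- nest_b: fixed nest of the smaller clip, the same as the other nest; not to be used.
- pin_hole (a point): centre of the cross-hole in the clamp's upright steel pin, 50 mm above the table. x along the hole, from the open side in over the clamp; z up. Pin 24 mm in diameter, its top 14.5 mm above the hole's centre; hole right through, 8.5 mm wide and high. The leg goes in along +x, level, the clip lying flat; the bow may pass either side of the pin.
- clamp: fixed mould clamp, origin on the table under the pin's axis, axes as the hole's. Plywood board x -35..+130 mm, y -52..+52, 12 mm high; flat steel bar 34 mm wide, top at 44 mm, x -24..+122 mm; bolt 62 mm high at x = +108; plaster mould under the bar.
- figurine: bystander, leave alone: unglazed upright animal figure, 68x68x101 mm; origin at the centre of its underside
- vase: bystander, leave alone: unglazed vase, 66 mm across, 100 mm high; origin at the centre of its underside
- short_bottle: bystander, leave alone: round glaze bottle with screw cap, 43 mm across, 66 mm high; origin at the centre of its underside
- glaze_bottle: bystander, leave alone: round glaze bottle with screw cap, 49 mm across, 78 mm high; origin at the centre of its underside
- rib: bystander, leave alone: flat oval wooden rib, 58x96x6 mm; origin at the centre of its underside
- needle: bystander, leave alone: needle tool with wooden handle, 162 mm long, 11 mm thick, lying; origin at the centre of its underside

How it is judged:
By the outcome, as a careful person would: the job done as asked, in the order asked, and still so for the second after the job is handed in, with the robot touching nothing.
It also fails if it takes over 61 s, if anything falls off the work surface, if the arm or the gripper's body presses on something with over 40 N, if the wrist force passes 120 N, or if a joint passes its speed limit or range.

## Working session

There is one attempt and no reset: what is moved stays moved. The work goes in short steps, Python scripts to look and compute and a tool call to move; the robot and the scene stay as the last step left them, time stands still between calls to the robot, and variables do not carry over. Pictures are saved under pics/ and viewed, at most 10 in all, crops included, and the job is handed in when it is done.

Besides the shell and the picture viewer there is one more tool, called after "Request:" as name([rows], argument=value, ...), one row to a line, values as JSON. move_arm: Moves the arm, as the interface text tells. Shift numbers are shares of 0.4 m and turn numbers shares of 60 degrees, none past 1 either way. Its arguments: {"type":"object","properties":{"plan":{"type":"array","items":{"type":"array","items":{"type":"number"}}},"squeeze":{"type":"number"}},"required":["plan"]}

```bash
mkdir -p pics
cat > h.py <<'E'
import numpy as np, cv2, json
from cell import env, capture, ticket
from scipy.spatial.transform import Rotation as Ro
def snap(n, f):
    c=capture(n); cv2.imwrite(f'pics/{f}.png', c['image'][:,:,::-1]); np.savez(f'pics/{f}.npz',**{k:c[k] for k in('mtx','R','t','image')}); return c
def load(f): return np.load(f'pics/{f}.npz')
def ray(c,p):
    d=c['R'].T@np.linalg.inv(c['mtx'])@np.array([p[0],p[1],1.]); return -c['R'].T@c['t'], d/np.linalg.norm(d)
def atz(c,p,z):
    o,d=ray(c,p); return o+d*(z-o[2])/d[2]
def tri(c1,p1,c2,p2):
    o1,d1=ray(c1,p1);o2,d2=ray(c2,p2)
    s=np.linalg.lstsq(np.c_[d1,-d2],o2-o1,rcond=None)[0]
    a=o1+d1*s[0];b=o2+d2*s[1]; return (a+b)/2, np.linalg.norm(a-b)
def proj(c,X):
    q=c['mtx']@(c['R']@np.array(X)+c['t']); return q[:2]/q[2]
E
python3 - <<'E'
from h import *
np.set_printoptions(precision=4,suppress=True)
for n in('side','top'):
    c=snap(n,n+'0'); print(n,-c['R'].T@c['t'],c['R'][2],c['mtx'][0,0])
print(env.sense(), env.grip_depth)
a=cv2.imread('pics/top0.png'); cv2.imwrite('pics/top0x.png',cv2.resize(a,(800,600),interpolation=3))
a=cv2.imread('pics/side0.png'); cv2.imwrite('pics/side0x.png',cv2.resize(a,(800,600),interpolation=3))
E
```

```text
side [0.3819 0.6428 0.5933] [ 0.2185 -0.7817 -0.5841] 360.10093492807385
top [ 0.3801 -0.0527  1.1446] [ 0.1606 -0.0024 -0.987 ] 456.44788377562367
{'time_s': 0.1, 'joint_positions': array([-1.2992,  0.3338,  0.0398,  1.4662, -0.0134,  1.3433, -0.0585]), 'qvel': array([ 0.0008, -0.0029, -0.    , -0.0024, -0.0015, -0.0011, -0.0006]), 'joint_torque': array([  0.0029, -66.0011,   1.3693, -40.6483,   0.0169,   0.0088,
        -0.    ]), 'tool_pos': array([0.2354, 0.6054, 0.2305]), 'tcp_rot': array([ 0.1844,  0.9829, -0.0007, -0.0001]), 'contact_force': array([ 0.3428, -0.595 , -0.7184]), 'moment': array([-0.0242, -0.0186, -0.0118]), 'grip_force': 0.0, 'grip_width': 1.0006991760613162} 0.0187
```

View pics/top0x.png

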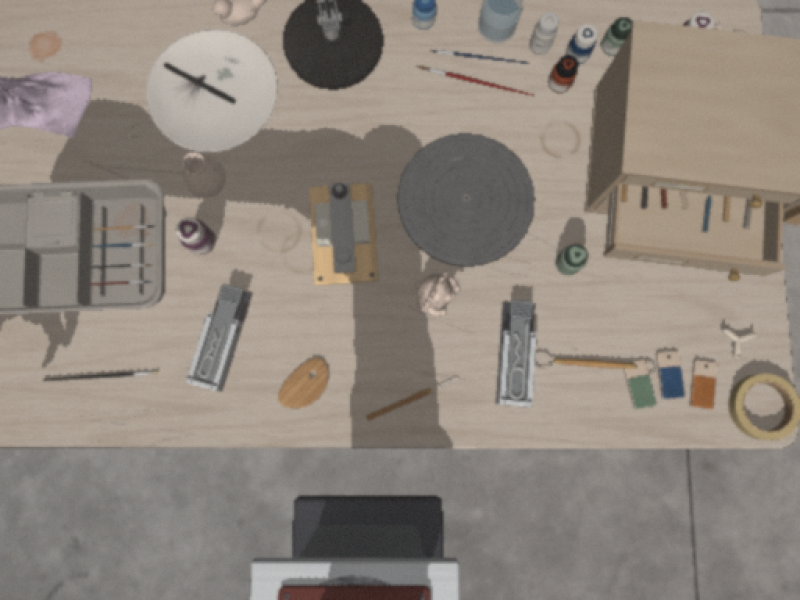

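View pics/side0x.png

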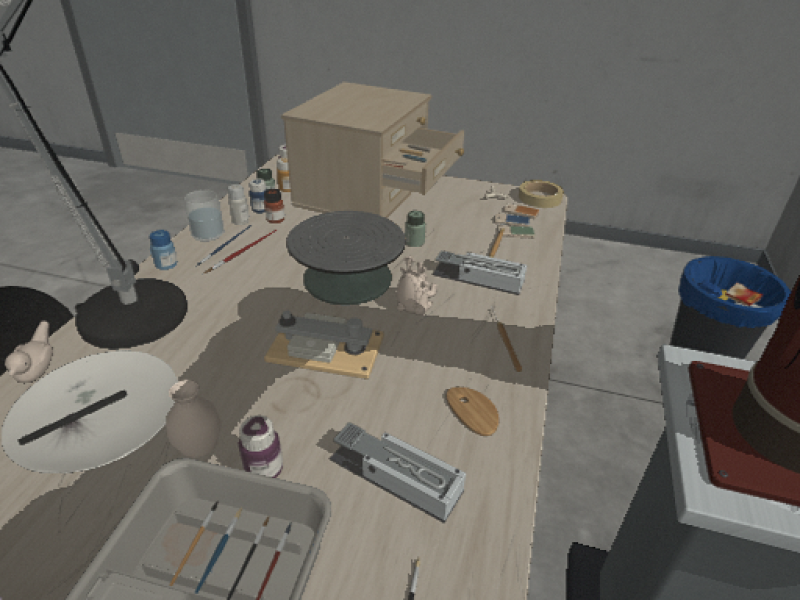

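The top view shows nests at about (220,340) and (517,355), and the clamp at (343,235) with its pin at the lower end near (343,268). I'll enlarge these to compare the clips.

Run:
```python
from h import *
t=cv2.imread('pics/top0.png'); s=cv2.imread('pics/side0.png')
f=lambda a,x,y,w,h:cv2.resize(a[y:y+h,x:x+w],(400,300),interpolation=2)
# top: nest L, nest R ; clamp, side...
o=np.vstack([np.hstack([f(t,90,170,112,84),f(t,275,178,112,84)]),np.hstack([f(t,165,105,112,84),f(s,160,190,112,84)])])
cv2.imwrite('pics/c1.png',o)
o=np.vstack([np.hstack([f(s,205,260,112,84),f(s,262,140,96,72)]),np.hstack([f(s,205,260,112,84),f(s,160,190,112,84)])])[:300]
cv2.imwrite('pics/c2.png',o)
```

```text
(no output)
```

View pics/c1.png

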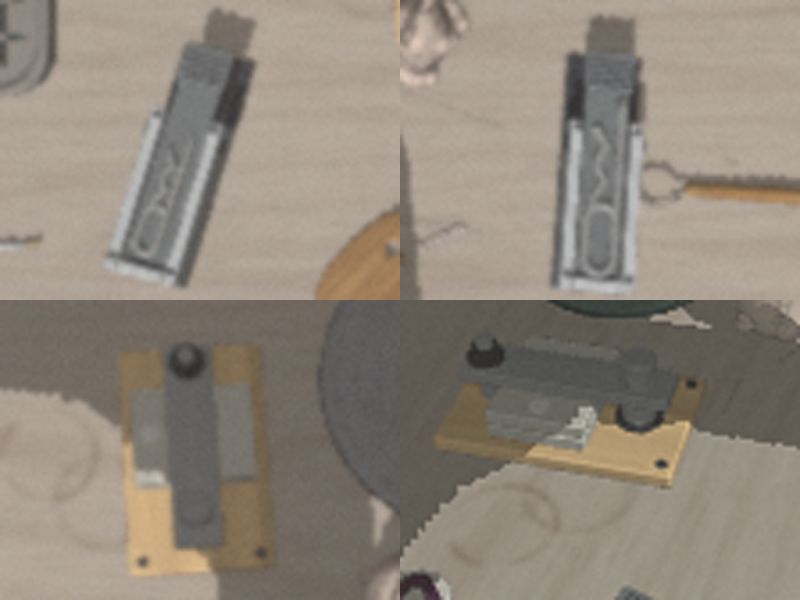

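View pics/c2.png

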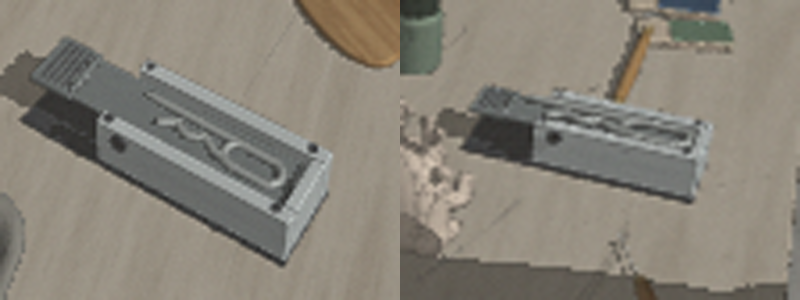

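The right-hand nest, with its eye at crop px (599,240), holds the larger clip: its loop and leg are about 1.5 times as long as the other's. Its leg is on the right (-y) side and its tip points to +x. The clamp pin is at its near end, so the hole axis is roughly world +x. Next I fit the poses.

```bash
cat > fit.py <<'E'
from h import *
from scipy.optimize import least_squares
np.set_printoptions(precision=4,suppress=True)
T,S=load('top0'),load('side0'); T={k:T[k] for k in T}; S={k:S[k] for k in S}
def fit(obs,x0):
    def X(p,m): return np.array([p[0]+np.cos(p[2])*m[0]-np.sin(p[2])*m[1],p[1]+np.sin(p[2])*m[0]+np.cos(p[2])*m[1],m[2]+p[3]])
    f=lambda p:np.r_[np.concatenate([proj(c,X(p,m))-q for c,q,m in obs]),p[3]*200]
    r=least_squares(f,x0,loss='soft_l1'); print(r.x, np.degrees(r.x[2])); print(f(r.x)[:-1].reshape(-1,2).round(1).tolist()); return r.x,X
a=.001
clamp=[(T,(199.2,117.9),(.130,.052,.012)),(T,(237.8,117.9),(.130,-.052,.012)),(T,(241.7,179.2),(-.035,-.052,.012)),(T,(202.2,182),(-.035,.052,.012)),
(T,(220.2,163.2),(0,0,.0645)),(T,(217.1,121.2),(.108,0,.062)),
(S,(170.4,227.8),(.130,.052,.012)),(S,(236.2,238.4),(-.035,.052,.012)),(S,(245.4,211.8),(-.035,-.052,.012)),(S,(227.5,206),(0,0,.0645)),(S,(183.8,201.2),(.108,0,.062))]
nest=[(T,(320.6,258.4),(-.0825,.026,.036)),(T,(341.4,259.2),(-.0825,-.026,.036)),(T,(322,212.2),(.035,.026,.036)),(T,(342.8,212.2),(.035,-.026,.036)),
(T,(330.7,245.2),(-.045,0,.033)),(S,(336.9,169.3),(-.0825,-.026,.036)),(S,(293.9,170),(.035,.026,.036)),(S,(298.7,161.6),(.035,-.026,.036))]
x0=atz(T,(220,163),.06); pc,X=fit(clamp,[x0[0],x0[1],0,0]); print('pin hole',X(pc,(0,0,.05)), tri(T,(220.2,163.2),S,(227.5,206)))
x0=atz(T,(331,228),.03); pn,X=fit(nest,[x0[0],x0[1],0,0]); print('eye',X(pn,(-.045,0,.033)),'pad',X(pn,(.069,0,.032)), atz(T,(334.1,197),.032), tri(T,(334.1,197),S,(287.2,164)))
print(Ro.from_quat(env.sense()['tcp_rot']).as_matrix())
E
python3 fit.py
```

```text
[ 0.6157  0.0181  0.0729 -0.0019] 4.179650024493075
[[-1.0, 1.8], [0.6, -1.0], [1.1, 0.5], [-0.5, 0.6], [-0.1, -0.1], [0.4, -0.6], [-1.3, 0.4], [-0.1, 1.1], [0.8, -0.1], [-0.4, -0.2], [0.1, -1.2]]
pin hole [0.6157 0.0181 0.0481] (array([0.6152, 0.0178, 0.0622]), np.float64(0.0008399076292485687))
[ 0.4661 -0.2539 -0.0579 -0.0025] -3.3167086156338437
[[-0.5, 1.2], [0.3, 1.7], [-0.3, -1.1], [0.2, 0.1], [0.4, -0.6], [0.4, -0.1], [-0.4, 0.1], [-0.9, -0.2]]
eye [ 0.4212 -0.2513  0.0305] pad [ 0.535  -0.2579  0.0295] [ 0.5376 -0.2616  0.032 ] (array([ 0.5326, -0.2621,  0.0309]), np.float64(0.01028202226243141))
[[-0.932   0.3624 -0.0004]
 [ 0.3624  0.932  -0.0014]
 [-0.0001 -0.0015 -1.    ]]
```

Request:
move_arm([
  [1, -0.89, -0.47, 0, -0.3],
  [1, -0.89, -0.47, 0, -0.3],
  [1, -0.89, -0.47, 0, -0.3],
  [1, -0.89, -0.47, 0, -0.3],
  [1, -0.89, -0.47, 0, -0.3],
  [1, -0.89, -0.47, 0, -0.3],
  [1, -0.89, -0.47, 0, -0.3],
  [1, -0.89, -0.47, 0, -0.3],
  [1, -0.89, -0.47, 0, -0.3],
  [1, -0.89, -0.47, 0, -0.3],
])

```text
time_s: 1.1
tool_pos: [0.5001, 0.2999, 0.231]
tcp_rot: [0.03, 1.0, -0.0, -0.0]
contact_force: [-0.4, 1.3, -0.6]
grip_width: 0.003
grip_force: 0.0
```

```bash
cat >> h.py <<'E'
def go(x,y,z,yawy=None):
    """fractions to TCP world x,y,z; yawy = wanted heading (deg) of tool y"""
    s=env.sense(); R=Ro.from_quat(s['tcp_rot']).as_matrix(); d=R.T@(np.array([x,y,z])-s['tool_pos'])/.4
    h=np.degrees(np.arctan2(R[1,1],R[0,1])); t=0 if yawy is None else -((yawy-h+90)%180-90)/60
    print('t',round(s['time_s'],2),'pos',s['tool_pos'].round(4),'heady',round(h,2),'F',s['contact_force'].round(1),'grip',round(s['grip_width'],3),round(s['grip_force'],1),'=> shift',d.round(4),'turn',round(t,4))
E
python3 -c "
from h import *
go(.536,-.259,.06,86.7); print(env.sense()['joint_positions'])"
```

```text
t 1.1 pos [0.5001 0.2999 0.231 ] heady 86.55 F [-0.4  1.3 -0.6] grip 0.003 0.0 => shift [-0.174  -1.389   0.4283] turn -0.0026
[-0.81405409  0.19720726  0.22879869  1.64375869 -0.04573895  1.30653588
  0.93295675]
```

Request:
move_arm([
  [1, -0.13, -1, 0, 0],
  [1, -0.13, -1, 0, 0],
  [1, -0.13, -1, 0, 0],
  [1, -0.13, -1, 0, 0],
  [1, -0.13, -1, 0, 0],
  [1, -0.13, -1, 0, 0],
  [1, -0.13, -1, 0, 0],
  [1, -0.13, -1, 0, 0],
  [1, -0.13, -1, 0, 0],
  [1, -0.13, -1, 0, 0],
])

```text
time_s: 2.1
tool_pos: [0.5284, -0.1005, 0.2311]
tcp_rot: [0.029, 1.0, 0.0, -0.0]
contact_force: [-0.1, 0.4, 0.6]
grip_width: 0.001
grip_force: 0.0
```

```bash
python3 -c "
from h import *
go(.536,-.259,.05,86.7);go(.536,-.259,.02,86.7); print(env.sense()['joint_positions'])"
```

```text
t 2.1 pos [ 0.5284 -0.1005  0.2311] heady 86.71 F [-0.1  0.4  0.6] grip 0.001 0.0 => shift [-0.0419 -0.3946  0.4526] turn 0.0001
t 2.1 pos [ 0.5284 -0.1005  0.2311] heady 86.71 F [-0.1  0.4  0.6] grip 0.001 0.0 => shift [-0.042  -0.3947  0.5276] turn 0.0001
[-0.39392269  0.10330813  0.54135105  1.76162018 -0.05548764  1.29226332
  1.6736909 ]
```

Request:
move_arm([
  [1, -0.04, -0.39, 0, 0],
  [1, -0.04, -0.39, 0, 0],
  [1, -0.04, -0.39, 0, 0],
  [1, -0.04, -0.39, 0, 0],
  [1, -0.04, -0.39, 0.2, 0],
  [1, -0.04, -0.39, 0.45, 0],
  [1, -0.04, -0.39, 0.45, 0],
  [1, -0.04, -0.39, 0.45, 0],
  [1, -0.04, -0.39, 0.45, 0],
  [1, -0.04, -0.39, 0.45, 0],
])

```text
time_s: 3.1
tool_pos: [0.5366, -0.2555, 0.0518]
tcp_rot: [0.027, 1.0, 0.0, -0.0]
contact_force: [-0.1, 0.2, 0.7]
grip_width: -0.001
grip_force: 0.0
```

Run:
```python
from h import *
go(.536,-.259,.0135,86.7)
a=snap('top','t1')['image'][178:262,275:387]; b=snap('side','s1')['image'][125:209,250:362]
cv2.imwrite('pics/c3.png',np.hstack([cv2.resize(i,(400,300),interpolation=2) for i in(a,b)])[:,:,::-1])
```

```text
t 3.1 pos [ 0.5366 -0.2555  0.0518] heady 86.9 F [-0.1  0.2  0.7] grip -0.001 0.0 => shift [ 0.0009 -0.009   0.0957] turn 0.0034
```

View pics/c3.png

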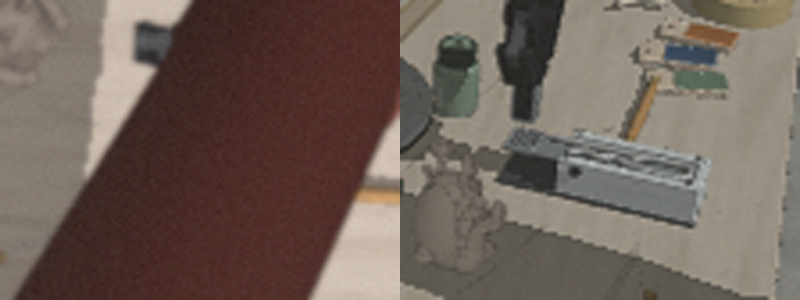

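Fingers (523,120) stand over the pad (530,143). Pressing down in steps.

Request:
move_arm([
  [1, 0.02, -0.009, 0.02, 0],
  [1, 0.02, -0.009, 0.04, 0],
  [1, 0.02, -0.009, 0.055, 0],
  [1, 0.02, -0.009, 0.065, 0],
  [1, 0.02, -0.009, 0.07, 0],
  [1, 0.02, -0.009, 0.075, 0],
  [1, 0.02, -0.009, 0.08, 0],
  [1, 0.02, -0.009, 0.08, 0],
  [1, 0.02, -0.009, 0.08, 0],
  [1, 0.02, -0.009, 0.08, 0],
])

```text
time_s: 4.2
tool_pos: [0.5272, -0.2612, 0.0206]
tcp_rot: [0.029, 1.0, 0.0, 0.0]
contact_force: [-7.7, 0.4, 18.9]
grip_width: -0.003
grip_force: 9.6
```

Request:
move_arm([
  [1, 0, 0, -0.02, 0],
  [1, -0.02, 0, -0.02, 0],
  [1, -0.03, 0, -0.01, 0],
  [1, -0.03, 0, 0.0, 0],
  [1, -0.03, 0, 0.005, 0],
  [1, -0.03, 0, 0.01, 0],
  [1, -0.03, 0, 0.013, 0],
  [1, -0.03, 0, 0.016, 0],
  [1, -0.03, 0, 0.016, 0],
  [1, -0.03, 0, 0.016, 0],
])

```text
time_s: 5.2
tool_pos: [0.5399, -0.2613, 0.0147]
tcp_rot: [0.028, 1.0, 0.0, 0.001]
contact_force: [-6.4, 4.3, 23.6]
grip_width: 0.005
grip_force: 9.6
```

Request:
move_arm([
  [1, 0, 0, -0.12, 0],
  [1, 0, 0, -0.25, 0],
  [1, 0, 0, -0.37, 0],
  [0, 0, 0, -0.46, 0],
  [0, 0, 0.12, -0.46, 0],
  [0, 0, 0.65, -0.46, 0],
  [0, 0, 0.65, -0.46, 0],
  [0, 0, 0.65, -0.46, 0],
  [0, 0, 0.65, -0.46, 0],
  [0, 0, 0.65, -0.46, 0],
])

```text
time_s: 6.2
tool_pos: [0.5538, 0.0054, 0.1963]
tcp_rot: [0.024, 1.0, 0.001, -0.0]
contact_force: [-0.6, -0.5, -0.3]
grip_width: 0.999
grip_force: 0.0
```

Run:
```python
from h import *
go(.4268,-.2516,.12,86.7)
a=snap('top','t2')['image'][190:262,285:381]; b=snap('side','s2')['image'][138:198,270:350]
cv2.imwrite('pics/c4.png',np.hstack([cv2.resize(i,(400,300),interpolation=2) for i in(a,b)])[:,:,::-1])
```

```text
t 6.2 pos [0.5538 0.0054 0.1963] heady 87.21 F [-0.6 -0.5 -0.3] grip 0.999 0.0 => shift [ 0.2857 -0.6576  0.1897] turn 0.0085
```

View pics/c4.png

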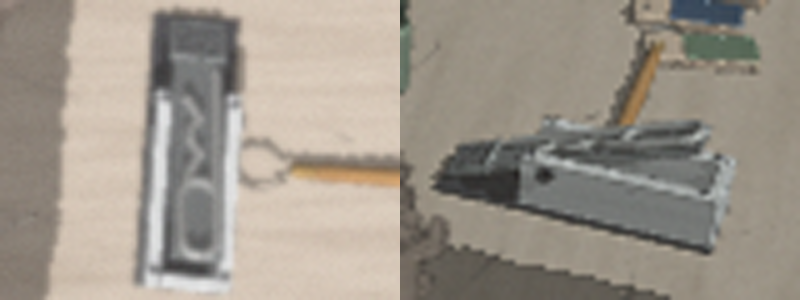

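Pad end is down and the eye end has risen above the walls: eye centre about px (198,219) in the top crop and (668,139) in the side crop.

Run:
```python
from h import *
T,S=load('t2'),load('s2'); print(tri(T,(332.5,242.6),S,(323.6,165.8)),atz(T,(332.5,242.6),.055))
go(.4268,-.2525,.13,86.7)
```

```text
(array([ 0.42326658, -0.25093821,  0.05192351]), np.float64(0.003930966080630595)) [ 0.42510618 -0.25035146  0.055     ]
t 6.3 pos [0.5539 0.0012 0.1964] heady 87.03 F [-0.3 -1.  -0.3] grip 1.001 0.0 => shift [ 0.2844 -0.6499  0.1661] turn 0.0055
```

Request:
move_arm([
  [0, 0.288, -0.647, 0, 0.006],
  [0, 0.288, -0.647, 0, 0.006],
  [0, 0.288, -0.647, 0, 0.006],
  [0, 0.288, -0.647, 0, 0.006],
  [0, 0.288, -0.647, 0, 0.006],
  [0, 0.288, -0.647, 0, 0.006],
  [0, 0.288, -0.647, 0.1, 0.006],
  [0, 0.288, -0.647, 0.2, 0.006],
  [0, 0.288, -0.647, 0.25, 0.006],
  [0, 0.288, -0.647, 0.25, 0.006],
])

```text
time_s: 7.3
tool_pos: [0.4212, -0.2545, 0.0944]
tcp_rot: [0.033, 0.999, 0.0, -0.003]
contact_force: [0.1, -0.4, 0.9]
grip_width: 1.002
grip_force: 0.0
```

```bash
python3 -c "
from h import *
go(.4255,-.2515,.043,86.7)"
```

```text
t 7.3 pos [ 0.4212 -0.2545  0.0944] heady 86.21 F [ 0.1 -0.4  0.9] grip 1.002 0.0 => shift [-0.0109  0.0083  0.1285] turn -0.0082
```

Request:
move_arm([
  [0, -0.01, 0.008, 0, -0.008],
  [0, -0.01, 0.008, 0.04, -0.008],
  [0, -0.01, 0.008, 0.08, -0.008],
  [0, -0.01, 0.008, 0.1, -0.008],
  [0, -0.01, 0.008, 0.12, -0.008],
  [0, -0.01, 0.008, 0.128, -0.008],
  [0, -0.01, 0.008, 0.128, -0.008],
  [0, -0.01, 0.008, 0.128, -0.008],
  [0, -0.01, 0.008, 0.128, -0.008],
  [0, -0.01, 0.008, 0.128, -0.008],
])

```text
time_s: 8.3
tool_pos: [0.4288, -0.2506, 0.0461]
tcp_rot: [0.027, 1.0, -0.0, 0.0]
contact_force: [0.0, 0.2, -0.6]
grip_width: 0.996
grip_force: 0.0
```

```bash
python3 -c "
from h import *
go(.4255,-.2515,.043,86.7)"
```

```text
t 8.3 pos [ 0.4288 -0.2506  0.0461] heady 86.87 F [ 0.   0.2 -0.6] grip 0.996 0.0 => shift [ 0.0082 -0.0026  0.0077] turn 0.0029
```

Request:
move_arm([
  [0, 0.006, -0.002, 0.006, 0],
  [0, 0.006, -0.002, 0.006, 0],
  [0.5, 0.006, -0.002, 0.006, 0],
  [1, 0.006, -0.002, 0.006, 0],
  [1, 0.006, -0.002, 0.006, 0],
  [1, 0.006, -0.002, 0.006, 0],
  [1, 0.006, -0.002, 0.006, 0],
  [1, 0.006, -0.002, 0.006, 0],
  [1, 0.006, -0.002, 0.006, 0],
  [1, 0.006, -0.002, 0.006, 0],
], squeeze=25)

```text
time_s: 9.3
tool_pos: [0.4261, -0.2508, 0.0433]
tcp_rot: [0.027, 1.0, 0.0, -0.0]
contact_force: [-0.2, 4.2, 1.5]
grip_width: 0.349
grip_force: 24.9
```

```bash
python3 -c "
from h import *
go(.4255,-.2515,.15,86.7)"
```

```text
t 9.3 pos [ 0.4261 -0.2508  0.0433] heady 86.88 F [-0.2  4.2  1.5] grip 0.349 24.9 => shift [ 0.0015 -0.0016 -0.2668] turn 0.003
```

Request:
move_arm([
  [1, 0, 0, -0.03, 0],
  [1, 0, 0, -0.06, 0],
  [1, 0, 0, -0.1, 0],
  [1, 0, 0, -0.15, 0],
  [1, 0, 0, -0.2, 0],
  [1, 0, 0, -0.25, 0],
  [1, 0, 0, -0.3, 0],
  [1, 0, 0, -0.3, 0],
  [1, 0, 0, -0.3, 0],
  [1, 0, 0, -0.3, 0],
])

```text
time_s: 10.3
tool_pos: [0.4258, -0.2512, 0.1628]
tcp_rot: [0.027, 1.0, -0.0, -0.0]
contact_force: [-0.1, 0.5, -1.0]
grip_width: 0.285
grip_force: 24.5
```

Run:
```python
from h import *
go(.515,.018,.15,94.2)
a=snap('top','t3')['image'][165:255,275:395]; b=snap('side','s3')['image'][90:180,250:370]
cv2.imwrite('pics/c5.png',np.hstack([cv2.resize(i,(400,300),interpolation=2) for i in(a,b)])[:,:,::-1])
```

```text
t 10.3 pos [ 0.4258 -0.2512  0.1628] heady 86.87 F [-0.1  0.5 -1. ] grip 0.285 24.5 => shift [-0.1858  0.6842  0.0318] turn -0.1222
```

View pics/c5.png

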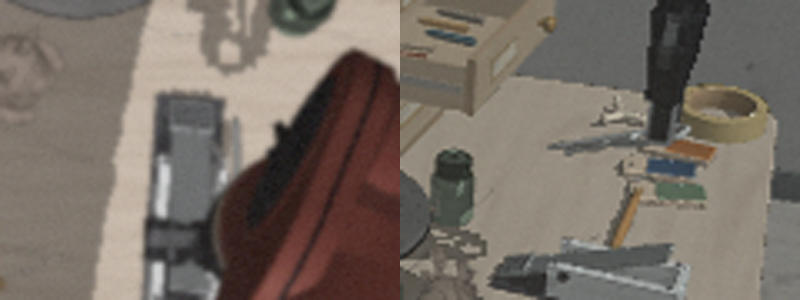

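The clip is held by its eye, nose down (tip at (550,147), eye end at (688,128) in the side crop). I'll level it by pressing the leg on the clamp's board.

Run:
```python
from h import *
go(.5104,.0465,.163,94.2)
```

```text
t 10.4 pos [ 0.4257 -0.2511  0.1626] heady 86.87 F [ 0.9  0.1 -0.5] grip 0.282 24.5 => shift [-0.1708  0.7546 -0.0013] turn -0.1222
```

Request:
move_arm([
  [1, -0.17, 0.755, 0, -0.12],
  [1, -0.17, 0.755, 0, -0.12],
  [1, -0.17, 0.755, 0, -0.12],
  [1, -0.17, 0.755, 0, -0.12],
  [1, -0.17, 0.755, 0, -0.12],
  [1, -0.17, 0.755, 0, -0.12],
  [1, -0.17, 0.755, 0, -0.12],
  [1, -0.17, 0.755, 0.08, -0.12],
  [1, -0.17, 0.755, 0.15, -0.12],
  [1, -0.17, 0.755, 0.15, -0.12],
])

```text
time_s: 11.4
tool_pos: [0.5077, 0.0458, 0.0996]
tcp_rot: [-0.036, 0.999, -0.001, -0.003]
contact_force: [-0.4, 0.4, -0.5]
grip_width: 0.288
grip_force: 24.7
```

Run:
```python
from h import *
go(.5104,.0465,.06,94.2)
```

```text
t 11.4 pos [0.5077 0.0458 0.0996] heady 94.07 F [-0.4  0.4 -0.5] grip 0.288 24.7 => shift [-0.0076  0.0015  0.0989] turn -0.0021
```

Request:
move_arm([
  [1, -0.006, 0.002, 0.04, 0],
  [1, -0.006, 0.002, 0.08, 0],
  [1, -0.006, 0.002, 0.11, 0],
  [1, -0.006, 0.002, 0.135, 0],
  [1, -0.006, 0.002, 0.15, 0],
  [1, -0.006, 0.002, 0.165, 0],
  [1, -0.006, 0.002, 0.18, 0],
  [1, -0.006, 0.002, 0.195, 0],
  [1, -0.006, 0.002, 0.21, 0],
  [1, -0.006, 0.002, 0.21, 0],
])

```text
time_s: 12.4
tool_pos: [0.5128, 0.0475, 0.0187]
tcp_rot: [-0.036, 0.999, -0.0, -0.0]
contact_force: [0.1, -1.5, 0.8]
grip_width: 0.282
grip_force: 24.5
```

Run:
```python
from h import *
go(.5104,.0465,.004,94.2); print(env.sense()['moment'])
```

```text
t 12.4 pos [0.5128 0.0475 0.0187] heady 94.08 F [ 0.1 -1.5  0.8] grip 0.282 24.5 => shift [ 0.0062 -0.002   0.0368] turn -0.0021
[ 0.0258858   0.01015691 -0.06168419]
```

Request:
move_arm([
  [1, 0, 0, 0, 0],
  [1, 0, 0, 0.004, 0],
  [1, 0, 0, 0.008, 0],
  [1, 0, 0, 0.012, 0],
  [1, 0, 0, 0.016, 0],
  [1, 0, 0, 0.02, 0],
  [1, 0, 0, 0.024, 0],
  [1, 0, 0, 0.024, 0],
  [1, 0, 0, 0.024, 0],
  [1, 0, 0, 0.024, 0],
])

```text
time_s: 13.4
tool_pos: [0.513, 0.0476, 0.0098]
tcp_rot: [-0.036, 0.999, -0.0, 0.0]
contact_force: [-0.5, 0.2, 0.1]
grip_width: 0.002
grip_force: 0.0
```

Run:
```python
from h import *
go(.5104,.0465,.004,94.2); print(env.sense()['moment'])
a=snap('top','t4')['image'][105:225,150:310]; b=snap('side','s4')['image'][180:300,160:320]
cv2.imwrite('pics/c6.png',np.hstack([cv2.resize(i,(400,300),interpolation=2) for i in(a,b)])[:,:,::-1])
```

```text
t 13.4 pos [0.513  0.0476 0.0098] heady 94.08 F [-0.5  0.2  0.1] grip 0.002 0.0 => shift [ 0.0067 -0.0024  0.0145] turn -0.0021
[ 0.01287647 -0.03179555 -0.04363143]
```

View pics/c6.png

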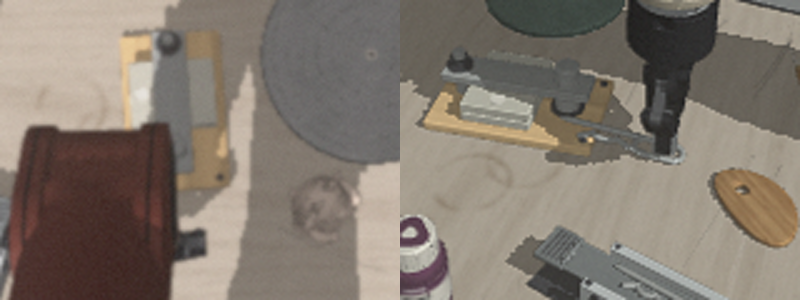

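The clip slipped out of the grip: fingers shut at (660,140), clip lying with its leg on the board (555,117) and its eye on the table (670,155) in the side crop. I'll lift away and re-measure by differencing with the first images.

Request:
move_arm([
  [1, 0, 0, -0.03, 0],
  [1, 0, 0, -0.06, 0],
  [1, 0, 0, -0.12, 0],
  [1, 0, 0, -0.2, 0],
  [1, 0, 0, -0.3, 0],
  [1, 0, 0, -0.4, 0],
  [1, 0.1, 0.3, -0.5, 0],
  [1, 0.1, 0.6, -0.5, 0],
  [1, 0.1, 0.8, -0.5, 0],
  [1, 0.1, 1, -0.5, 0],
])

```text
time_s: 14.5
tool_pos: [0.4706, 0.2408, 0.2004]
tcp_rot: [-0.035, 0.999, 0.001, 0.001]
contact_force: [1.0, -0.4, 0.1]
grip_width: 0.004
grip_force: 0.0
```

Run:
```python
from h import *
go(.2354,.6054,.2305,68.7)
```

```text
t 14.5 pos [0.4706 0.2408 0.2004] heady 94.03 F [ 1.  -0.4  0.1] grip 0.004 0.0 => shift [ 0.5223  0.9508 -0.0749] turn 0.4222
```

Request:
move_arm([
  [0, 0.3, 0.4, 0, 0],
  [0, 0.3, 0.4, 0, 0],
  [0, 0.3, 0.4, 0, 0],
  [0, 0.3, 0.4, 0, 0],
  [0, 0.3, 0.4, 0, 0],
  [0, 0.3, 0.4, 0, 0],
  [0, 0.3, 0.4, 0, 0],
  [0, 0.3, 0.4, 0, 0],
  [0, 0.3, 0.4, 0, 0],
  [0, 0.3, 0.4, 0, 0],
])

```text
time_s: 15.5
tool_pos: [0.3404, 0.3895, 0.1981]
tcp_rot: [-0.035, 0.999, -0.0, 0.0]
contact_force: [-0.7, 0.4, 0.5]
grip_width: 1.001
grip_force: 0.0
```

Run:
```python
from h import *
a=snap('top','t5')['image']; b=snap('side','s5')['image']
T0,S0=load('top0')['image'],load('side0')['image']
def win(i,o,x,y,w,h):
    d=np.abs(i.astype(int)-o).max(2)[y:y+h,x:x+w]; d=np.clip(d*3,0,255).astype(np.uint8)
    return np.vstack([cv2.resize(i[y:y+h,x:x+w],(400,300),interpolation=2)[:,:,::-1],cv2.cvtColor(cv2.resize(d,(400,300),interpolation=0),8)])
cv2.imwrite('pics/c7.png',np.hstack([win(a,T0,180,140,96,72),win(b,S0,205,190,96,72)]))
```

View pics/c7.png

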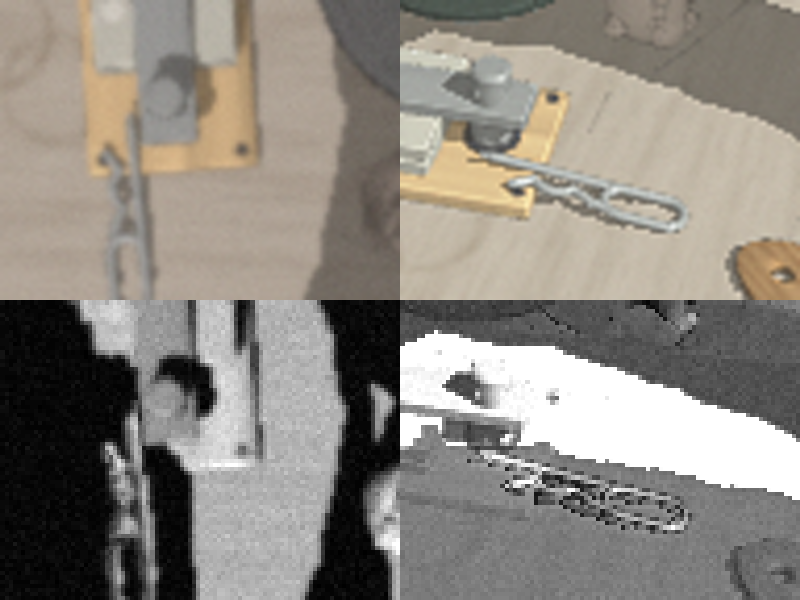

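The view shows the clip leaning nose-up: leg tip on the board at top-crop (131,110) / side-crop (478,155), eye rear end on the table at side-crop (688,213), with pin top at (165,97). I'll fit its pose.

```bash
cat > f2.py <<'E'
from h import *
from scipy.optimize import least_squares
np.set_printoptions(precision=4,suppress=True,linewidth=150)
T,S=[{k:v for k,v in load(n).items()} for n in('t5','s5')]
d=np.abs(T['image'].astype(int)-load('top0')['image']).max(2)
for r in range(176,222,3): print(r,d[r,202:222])
print('col211',[(r,d[r,209:214].tolist()) for r in range(208,222)])
E
python3 f2.py
```

```text
176 [ 4  5 20 35 61 53 21  7 17 43 60 49 13  3  1  6  1  5 18 41]
179 [ 1  4  4 12 23 50 75 67 43 42 51 49 14  2  2  1  2  2  1  3]
182 [ 1  3  2 11 27 30 42 54 41 24 26 41 46 32  8  5  3  1  4  3]
185 [ 1  4  5  7 21 32 48 51 53 47 29 41 59 40 10  2  2  2  1  5]
188 [ 1  2  3  8  6 10 26 51 40 22 15 33 59 35 11  2  4  4  2  5]
191 [ 1  1  4  2 10 16 25 35 40 21 19 25 53 52 34  7  6  1  2  2]
194 [ 1  3  3  9 17 23 36 52 60 55 50 32 42 54 39  9  2  3  2  1]
197 [ 3  3  2  9 19 18 13 13 18 10 21 23 40 54 44 11  2  2  0  2]
200 [ 1  5  9 20 17 38 34  8  2  2 11 16 28 48 39 11  2  3  1  3]
203 [ 2  2  7 22 24 41 40 10  2  3  9 20 23 37 43 17  4  5  1  3]
206 [ 1  1  2 14 26 42 59 41 10  3  4 14 21 42 54 37  6  1  1  3]
209 [ 1  2  4  6 19 31 34 16  2  1  3  7 16 28 38 15  3  2  1  3]
212 [ 6  3  3 12 22 25 42 62 42 20 14 19 28 31 27  9  1  2  3  4]
215 [ 1  1  4  4  6  5  4  8 12 15 12 13 16  9  3  2  1  2  1  5]
218 [2 1 2 3 3 4 2 3 3 3 2 3 4 1 3 1 5 3 4 3]
221 [1 2 2 2 1 2 4 2 1 2 1 3 2 2 1 1 2 5 1 2]
col211 [(208, [19, 7, 2, 4, 4]), (209, [16, 2, 1, 3, 7]), (210, [18, 2, 2, 5, 10]), (211, [39, 16, 5, 3, 9]), (212, [62, 42, 20, 14, 19]), (213, [50, 54, 49, 46, 32]), (214, [20, 34, 34, 32, 20]), (215, [8, 12, 15, 12, 13]), (216, [3, 6, 8, 10, 3]), (217, [1, 6, 1, 1, 2]), (218, [3, 3, 3, 2, 3]), (219, [2, 2, 2, 2, 2]), (220, [6, 4, 1, 2, 2]), (221, [2, 1, 2, 1, 3])]
```

```bash
cat > f2.py <<'E'
from h import *
from scipy.optimize import least_squares
np.set_printoptions(precision=4,suppress=True,linewidth=150)
T,S=[{k:v for k,v in load(n).items()} for n in('t5','s5')]
a,s=4.1667,lambda x,y:(205+(x-400)/4.1667-.4,190+y/4.1667-.4)
t=lambda x,y:(180+x/4.1667-.4,140+y/4.1667-.4)
# clamp refit with both sets
def Xc(p,m): return np.array([p[0]+np.cos(p[2])*m[0]-np.sin(p[2])*m[1],p[1]+np.sin(p[2])*m[0]+np.cos(p[2])*m[1],m[2]+p[3]])
B=.035
oc=[(T,t(92,172),(-B,.052,.012)),(T,t(258,160),(-B,-.052,.012)),(T,t(165,96),(0,0,.0645)),(T,t(196,141),(-.024,-.017,.044)),(T,(199.2,117.9),(.13,.052,.012)),(T,(237.8,117.9),(.13,-.052,.012)),(T,(217.1,121.2),(.108,0,.062)),
(S,s(530,205),(-B,.052,.012)),(S,s(568,95),(-B,-.052,.012)),(S,s(493,66),(0,0,.0645)),(S,(183.8,201.2),(.108,0,.062)),(S,(170.4,227.8),(.13,.052,.012))]
f=lambda p:np.r_[np.concatenate([proj(c,Xc(p,m))-q for c,q,m in oc]),p[3]*200]
r=least_squares(f,[.6157,.018,.07,0],loss='soft_l1');pc=r.x;print('clamp',pc,np.degrees(pc[2]));print(f(pc)[:-1].reshape(-1,2).round(1).tolist())
# clip: eye centre x,y,z, yaw, slope(nose up)
def Xk(p,m):
    R=Ro.from_euler('ZY',[p[3],-p[4]]).as_matrix(); return p[:3]+R@np.array(m)
# leg points: top view, x free
rows=[(176,212.05),(182,213.8),(185,214),(191,214.8),(197,215),(203,215.4),(206,215.9),(209,215.8)]
pts=[(T,t(131,110),(.098,-.01,0)),(S,s(474,154),(.098,-.01,0)),(S,s(688,213),(-.023,0,0)),(T,(211.5,213.3),(-.02,0,0))]
def g(p):
    o=[proj(c,Xk(p,m))-q for c,q,m in pts]
    A,Bq=proj(T,Xk(p,(.098,-.01,0))),proj(T,Xk(p,(-.013,-.01,0)))
    l=[A[0]+(Bq[0]-A[0])*(rr-A[1])/(Bq[1]-A[1])-cc for rr,cc in rows]
    # rest: bottom plane at board edge z=12 & table at eye end (minus calib z bias)
    zb=pc[3]; e=p[2]-3e-3-.023*np.sin(p[4])-zb
    ed=(.6157-.035); 
    tx=(Xk(p,(.098,-.01,0))[:2]-pc[:2])@[np.cos(pc[2]),np.sin(pc[2])]
    zz=Xk(p,(.098,-.01,0))[2]-.003-(tx+.035)*np.tan(p[4])-.012-zb
    return np.r_[np.concatenate(o),l,e*2000,zz*2000]
r=least_squares(g,[.51,.03,.006,.08,.13]);p=r.x;print('clip',p,np.degrees(p[3:]));print(g(p).round(1))
for m in((.098,-.01,0),(0,0,0)):
    X=Xk(p,m)-np.r_[pc[:2],pc[3]]; c,sn=np.cos(pc[2]),np.sin(pc[2]); print('in clamp frame',m,c*X[0]+sn*X[1],-sn*X[0]+c*X[1],X[2])
E
python3 f2.py; python3 -c "
from h import *
go(.51,.03,.15,94)"
```

```text
clamp [ 0.6165  0.0196  0.0632 -0.0012] 3.619993154708171
[[-0.8, 1.1], [0.6, 1.5], [0.3, 0.1], [0.8, 0.2], [-1.1, 1.2], [0.5, -1.2], [0.2, -1.0], [-0.4, 0.9], [1.0, -0.5], [-0.4, 0.5], [-0.4, -1.4], [-1.9, 0.1]]
clip [0.5197 0.0416 0.0051 0.1168 0.1427] [6.6946 8.1765]
[ 0.3  0.2  1.  -0.3 -1.3  0.5  1.1  0.   0.4 -0.7 -0.5 -0.7 -0.2  0.1 -0.1  0.4  0.2 -0.1]
in clamp frame (0.098, -0.01, 0) 0.0021771699229216775 0.023249665447628867 0.020292490406234116
in clamp frame (0, 0, 0) -0.0952233509338997 0.02803233789612181 0.006354607458299187
t 15.6 pos [0.3402 0.3898 0.198 ] heady 94.03 F [ 0.4  0.  -0.8] grip 1.0 0.0 => shift [-0.3604 -0.9271  0.1201] turn 0.0005
```

Request:
move_arm([
  [0.4, -0.382, -0.9, 0, -0.0445],
  [0.4, -0.382, -0.9, 0, -0.0445],
  [0.4, -0.382, -0.9, 0, -0.0445],
  [0.4, -0.382, -0.9, 0, -0.0445],
  [0.4, -0.382, -0.9, 0, -0.0445],
  [0.4, -0.382, -0.9, 0, -0.0445],
  [0.4, -0.382, -0.9, 0, -0.0445],
  [0.4, -0.382, -0.9, 0, -0.0445],
  [0.4, -0.382, -0.9, 0.1, -0.0445],
  [0.4, -0.382, -0.9, 0.2, -0.0445],
])

```text
time_s: 16.6
tool_pos: [0.5193, 0.0403, 0.118]
tcp_rot: [-0.057, 0.998, 0.0, 0.002]
contact_force: [-0.2, 0.7, -0.4]
grip_width: 0.601
grip_force: 0.0
```

```bash
python3 -c "
from h import *
go(.5197,.0416,.03,96.7)"
```

```text
t 16.6 pos [0.5193 0.0403 0.118 ] heady 96.56 F [-0.2  0.7 -0.4] grip 0.601 0.0 => shift [-0.0007  0.0031  0.2201] turn -0.0023
```

Request:
move_arm([
  [0.4, 0, 0.003, 0.08, 0],
  [0.4, 0, 0.003, 0.16, 0],
  [0.4, 0, 0.003, 0.22, 0],
  [0.4, 0, 0.003, 0.25, 0],
  [0.5, 0, 0.003, 0.27, 0],
  [0.5, 0, 0.003, 0.28, 0],
  [0.5, 0, 0.003, 0.285, 0],
  [0.5, 0, 0.003, 0.29, 0],
  [0.5, 0, 0.003, 0.29, 0],
  [0.5, 0, 0.003, 0.29, 0],
])

```text
time_s: 17.6
tool_pos: [0.518, 0.0431, 0.0025]
tcp_rot: [-0.059, 0.998, 0.0, 0.0]
contact_force: [0.5, 0.2, 0.3]
grip_width: 0.498
grip_force: 0.0
```

```bash
python3 -c "
from h import *
go(.5197,.0416,.0,96.7)"
```

```text
t 17.6 pos [0.518  0.0431 0.0025] heady 96.75 F [0.5 0.2 0.3] grip 0.498 0.0 => shift [-0.0038 -0.0043  0.0062] turn 0.0008
```

Request:
move_arm([
  [0.64, -0.003, -0.004, 0, 0],
  [0.64, -0.003, -0.004, 0, 0],
  [0.64, -0.003, -0.004, 0, 0],
  [0.64, -0.003, -0.004, 0.002, 0],
  [0.64, -0.003, -0.004, 0.003, 0],
  [0.64, -0.003, -0.004, 0.004, 0],
  [0.64, -0.003, -0.004, 0.005, 0],
  [0.64, -0.003, -0.004, 0.005, 0],
  [0.64, -0.003, -0.004, 0.005, 0],
  [0.64, -0.003, -0.004, 0.005, 0],
])

```text
time_s: 18.6
tool_pos: [0.5191, 0.0416, 0.0]
tcp_rot: [-0.059, 0.998, -0.0, 0.0]
contact_force: [0.2, 0.7, -0.3]
grip_width: 0.364
grip_force: 0.0
```

Request:
move_arm([
  [0.64, 0, 0, 0.002, 0],
  [0.64, 0, 0, 0.004, 0],
  [0.64, 0, 0, 0.005, 0],
  [0.64, 0, 0, 0.005, 0],
  [1, 0, 0, 0.005, 0],
  [1, 0, 0, 0.005, 0],
  [1, 0, 0, 0.005, 0],
  [1, 0, 0, 0.005, 0],
  [1, 0, 0, 0.005, 0],
  [1, 0, 0, 0.005, 0],
], squeeze=60)

```text
time_s: 19.6
tool_pos: [0.5203, 0.0418, 0.0002]
tcp_rot: [-0.059, 0.998, 0.001, 0.001]
contact_force: [-7.4, -1.3, 26.4]
grip_width: 0.274
grip_force: 63.4
```

```bash
python3 -c "
from h import *
go(.5197,.0416,.03,93.9)"
```

```text
t 19.6 pos [5.203e-01 4.180e-02 2.000e-04] heady 96.71 F [-7.4 -1.3 26.4] grip 0.274 63.4 => shift [ 0.0015 -0.0001 -0.0746] turn 0.0469
```

Request:
move_arm([
  [1, 0, 0, -0.006, 0],
  [1, 0, 0, -0.012, 0],
  [1, 0.02, 0, -0.015, 0],
  [1, 0.05, 0, -0.02, 0],
  [1, 0.08, 0, -0.025, 0],
  [1, 0.08, 0, -0.05, 0],
  [1, 0.08, 0, -0.08, 0],
  [1, 0.08, 0, -0.08, 0.047],
  [1, 0.08, 0, -0.08, 0.047],
  [1, 0.08, 0, -0.08, 0.047],
])

```text
time_s: 20.6
tool_pos: [0.4878, 0.038, 0.0307]
tcp_rot: [-0.035, 0.999, 0.0, 0.0]
contact_force: [-0.1, 0.6, -0.4]
grip_width: 0.274
grip_force: 58.8
```

Run:
```python
from h import *
go(.4971,.0209,.030,93.9)
snap('top','t6');snap('side','s6')
```

```text
t 20.6 pos [0.4878 0.038  0.0307] heady 94.0 F [-0.1  0.6 -0.4] grip 0.274 58.8 => shift [-0.0202 -0.0443  0.0016] turn 0.0017
```

Request:
move_arm([
  [1, -0.01, -0.044, 0, 0],
  [1, -0.02, -0.044, 0.001, 0],
  [1, -0.02, -0.044, 0.001, 0],
  [1, -0.02, -0.044, 0.001, 0],
  [1, -0.02, -0.044, 0.001, 0.002],
  [1, -0.02, -0.044, 0.001, 0.002],
  [1, -0.02, -0.044, 0.001, 0.002],
  [1, -0.02, -0.044, 0.001, 0.002],
  [1, -0.02, -0.044, 0.001, 0.002],
  [1, -0.02, -0.044, 0.001, 0.002],
])

```text
time_s: 21.7
tool_pos: [0.4964, 0.0208, 0.0296]
tcp_rot: [-0.033, 0.999, -0.0, -0.0]
contact_force: [0.8, -0.2, -1.7]
grip_width: 0.269
grip_force: 58.8
```

Run:
```python
from h import *
go(.4971,.0209,.030,93.9)
a=snap('top','t7')['image'][130:202,180:276]; b=snap('side','s7')['image'][190:250,200:280]
cv2.imwrite('pics/c8.png',np.hstack([cv2.resize(i,(400,300),interpolation=2) for i in(a,b)])[:,:,::-1])
```

```text
t 21.7 pos [0.4964 0.0208 0.0296] heady 93.8 F [ 0.8 -0.2 -1.7] grip 0.269 58.8 => shift [-0.0017  0.0001 -0.001 ] turn -0.0016
```

View pics/c8.png

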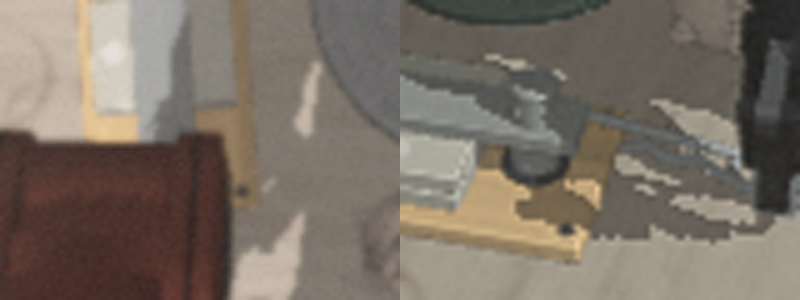

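The side crop shows the leg tip at (588,117), just short of the pin (top at (532,72)), with the leg sloping up to it. The top view is hidden by the arm.

Run:
```python
from h import *
S=load('s7'); s=lambda x,y:(200+(x-400)/5-.4,190+y/5-.4)
X=lambda m:np.array([.6163+.9979*m[0]-.0655*m[1],.0193+.0655*m[0]+.9979*m[1],m[2]-.0012])
print('tip obs',s(588,117))
for m in((-.0226,0,.05),(-.0226,.003,.05),(-.0226,0,.053),(-.0196,0,.05),(0,0,.0645)): print(m,proj(S,X(m)).round(2))
# tip segmentation hints: leg line, gray rows
im=S['image'].astype(int).mean(2).astype(int); print(im[206:222,230:256])
```

```text
tip obs (237.2, 213.0)
(-0.0226, 0, 0.05) [235.99 212.12]
(-0.0226, 0.003, 0.05) [235.67 212.91]
(-0.0226, 0, 0.053) [235.98 211.14]
(-0.0196, 0, 0.05) [234.76 211.92]
(0, 0, 0.0645) [226.67 205.86]
[[ 84  80  91  93  96  92  96  94  93  97  93  94  92  92  90  94  91  93
   92  94  94  93  89  92  89  92]
 [ 86  82  93  97  95  94  94  94  94  94  92  93  90  91  91  93  91  95
   94  94  94  90  89  90  89  89]
 [ 87  80  92  95  95  94  94  93  93  92  91  88  92  88  90  92  93  95
   95  94  93  91  89  91  90  92]
 [ 83  78  84  86  92  83  94  92  95  94  93  90  92  92  91  95  97  96
   94  92  94  94  94  93  90  88]
 [ 82  81  83  83  84  84  91  88  94  91  93  94  90  92  91  92  92  95
   93  89 142 148 151 150 105  90]
 [ 81  86  89  84  89  86  85  79  84  85  85  83  82  91  94  91  94  95
   94  92  87  84 137 148 151 151]
 [ 84  84  87  87  85  85  85  82  90  85  83  72  76  88  89  83  92  96
   93  90  89  86  85 140 137 135]
 [ 89  81  84  85  83  86  82  87 100 103 104  94  92  86  82  96  94  94
   91  90  89  89  89  87 119 147]
 [ 86  89  86  87  86  89  81  85  89  95  93  97 104 105 101  91  93  86
   87  80  88  91  93  85  81 142]
 [ 88  86  85  86  86  87  77  89  98  99  80  90  87  92  93  97 103 106
   99  94  89  85  88  70  88  87]
 [142 102  85  86  87  81  80  96 100  98  97  97  99  99  80  83  88  95
   95 104 104 105  99  96  88  81]
 [135 140  95  86  87  78  89  96  97  97  99  94  97  98  83  91  90  91
   88  77  87  94  97 104 107 102]
 [127 139 108  96  89  75  92  94  95  95  95  94  95  94  81  84  85  89
   91  92  86  89  83  86  89  90]
 [112 113  95  92  91  80  93  94  94  96  94  96  95  88  93  97  96  97
   96  93  94  88  82  92  94  93]
 [110 106  94  92  93  88  93  96  95  94  94  93  89  88  98  97  89  89
   88  86  93  99  96  87  89  85]
 [ 87  74  54  60  85  93  92  92  92  87  92  93  86 138 146 147 106  97
   95  94  85  91  98 101  98  93]]
```

Request:
move_arm([
  [1, 0, -0.002, -0.002, 0],
  [1, 0, -0.002, -0.002, 0],
  [1, -0.008, -0.002, -0.002, 0],
  [1, -0.016, -0.002, -0.002, 0],
  [1, -0.022, -0.002, -0.002, 0],
  [1, -0.027, -0.002, -0.002, 0],
  [1, -0.032, -0.002, -0.002, 0],
  [1, -0.037, -0.002, -0.002, 0],
  [1, -0.037, -0.002, -0.002, 0],
  [1, -0.037, -0.002, -0.002, 0],
], squeeze=40)

```text
time_s: 22.8
tool_pos: [0.5112, 0.0209, 0.0304]
tcp_rot: [-0.033, 0.999, -0.0, -0.0]
contact_force: [-0.4, -0.2, -0.3]
grip_width: 0.269
grip_force: 58.8
```

Run:
```python
from h import *
go(.52,.0209,.030,93.9); print(env.sense()['moment'])
```

```text
t 22.8 pos [0.5112 0.0209 0.0304] heady 93.8 F [-0.4 -0.2 -0.3] grip 0.269 58.8 => shift [-0.0218 -0.0016  0.0009] turn -0.0017
[-0.00724639 -0.03182223  0.03301208]
```

Request:
move_arm([
  [1, -0.003, 0, 0, 0],
  [1, -0.006, 0, 0, 0],
  [1, -0.009, 0, 0, 0],
  [1, -0.012, 0, 0, 0],
  [1, -0.015, 0, 0, 0],
  [1, -0.018, 0, 0, 0],
  [1, -0.02, 0, 0, 0],
  [1, -0.02, 0, 0, 0],
  [1, -0.02, 0, 0, 0],
  [1, -0.02, 0, 0, 0],
])

```text
time_s: 23.8
tool_pos: [0.5193, 0.0216, 0.0305]
tcp_rot: [-0.033, 0.999, -0.0, 0.0]
contact_force: [-0.6, 0.6, -0.2]
grip_width: 0.272
grip_force: 58.9
```

Run:
```python
from h import *
go(.52,.0209,.030,93.9); print(env.sense()['moment'])
snap('side','s8'); im=load('s8')['image'].astype(int).mean(2).astype(int); print(im[202:220,218:250])
```

```text
t 23.8 pos [0.5193 0.0216 0.0305] heady 93.8 F [-0.6  0.6 -0.2] grip 0.272 58.9 => shift [-0.0015 -0.0018  0.0011] turn -0.0016
[-0.0268537  -0.10034465  0.03008498]
[[ 93  97  92  90  91  93  93  92  92  93  93  94  92  92  92  94  92  95
   92  94  92  93  91  93  92  93  91  90  92  92  95  92]
 [122 140  94  90  96  92  91  87  88  86  90  91  94  92  93  95  93  94
   93  94  91  90  93  93  93  92  91  93  92  92  90  92]
 [101 100 103 123 130  98  85  85  82  84  85  83  81  92  95  95  95  94
   96  93  90  92  93  94  93  90  92  91  92  94  93  92]
 [ 99 102  97  89  77  81  82  83  85  85  86  83  82  84  94  95  95  96
   94  96  93  95  92  91  94  91  91  94  93  92  94  94]
 [100 102  93  87  84  83  83  84  86  86  85  83  83  82  94  94  97  92
   93  93  94  93  94  92  92  90  89  93  93  92  92  93]
 [ 86  87  83  86  84  85  83  84  87  86  83  84  86  82  95  94  94  96
   95  95  93  94  93  93  91  88  92  91  91  93  93  96]
 [ 83  85  83  79  84  88  90  92  92  93  88  92  86  81  93  95  95  94
   93  95  93  94  93  90  91  88  90  92  91  93  94  91]
 [ 
[... 760 characters left out ...]
5 104 102  95  89  81  80 135 143]
 [136 137 138 143 100  85  91  90  94  92  90  88  86  83  87  83  85  87
   78  91  95  79  83  87  95  96 103 104 101  92  88  92]
 [128 137 144 145 145  98  85  83  83  87  87  87  86  86  85  85  81  84
   83  88  92  93  92  88  97  91  81  88  95  97 101 103]
 [111 110 108 107 111  94  93  96  96  95  93  86  86  82  86  80  93  96
   94  96  96  96  93  92  85  80  82  88 140 134 104 104]
 [112 107 109 109 110  95  91  91  89  91  90  93  94  95  96  96  94  92
   89  94 116 115 102  96  96  92  83  86  81 101 111 104]
 [ 92  84  85  65  83  89  96  97  94  92  91  93  93  92  94  91  93  79
   88 148 156 155 158 116 100  98 104 102  95  92  96  93]]
```

The leg shows up to the pin's silhouette at px (231,211) and no further, with no contact force. So the tip is inside the hole, and I now level the clip by raising the eye.

Request:
move_arm([
  [1, 0, 0, -0.003, 0],
  [1, 0, 0, -0.006, 0],
  [1, 0, 0, -0.009, 0],
  [1, 0, 0, -0.012, 0],
  [1, 0, 0, -0.015, 0],
  [1, 0, 0, -0.018, 0],
  [1, 0, 0, -0.018, 0],
  [1, -0.005, 0, -0.018, 0],
  [1, -0.01, 0, -0.018, 0],
  [1, -0.01, 0, -0.018, 0],
], squeeze=40)

```text
time_s: 24.85
tool_pos: [0.5236, 0.0218, 0.0375]
tcp_rot: [-0.033, 0.999, -0.0, 0.0]
contact_force: [-1.2, 0.1, -4.2]
grip_width: 0.276
grip_force: 58.8
```

Run:
```python
from h import *
go(.52,.0209,.043,93.9); print(env.sense()['moment'])
```

```text
t 24.85 pos [0.5236 0.0218 0.0375] heady 93.81 F [-1.2  0.1 -4.2] grip 0.276 58.8 => shift [ 0.0091 -0.0017 -0.0137] turn -0.0015
[ 0.01867311  0.47916606 -0.03727942]
```

Request:
move_arm([
  [1, -0.003, 0, -0.003, 0],
  [1, -0.006, 0, -0.006, 0],
  [1, -0.009, 0, -0.009, 0],
  [1, -0.012, 0, -0.012, 0],
  [1, -0.015, 0, -0.014, 0],
  [1, -0.018, 0, -0.015, 0],
  [1, -0.021, 0, -0.016, 0],
  [1, -0.024, 0, -0.016, 0],
  [1, -0.024, 0, -0.016, 0],
  [1, -0.024, 0, -0.016, 0],
])

```text
time_s: 25.85
tool_pos: [0.5331, 0.0225, 0.044]
tcp_rot: [-0.033, 0.999, -0.0, 0.0]
contact_force: [-2.7, 0.8, -4.9]
grip_width: 0.273
grip_force: 59.0
```

Run:
```python
from h import *
go(.54,.0209,.0438,93.9); print(env.sense()['moment'])
```

```text
t 25.85 pos [0.5331 0.0225 0.044 ] heady 93.8 F [-2.7  0.8 -4.9] grip 0.273 59.0 => shift [-0.0171 -0.0051  0.0006] turn -0.0016
[ 0.02412607  0.91847658 -0.0246692 ]
```

Request:
move_arm([
  [1, -0.006, 0, 0, 0],
  [1, -0.012, 0, 0, 0],
  [1, -0.018, 0, 0, 0],
  [1, -0.024, 0, 0, 0],
  [1, -0.03, 0, 0, 0],
  [1, -0.036, 0, 0, 0],
  [1, -0.042, 0, 0, 0],
  [1, -0.048, 0, 0, 0],
  [1, -0.05, 0, 0, 0],
  [1, -0.05, 0, 0, 0],
], squeeze=90)

```text
time_s: 26.85
tool_pos: [0.5523, 0.0247, 0.0437]
tcp_rot: [-0.034, 0.999, 0.0, -0.001]
contact_force: [-4.6, 2.1, -7.0]
grip_width: 0.254
grip_force: 88.7
```

Run:
```python
from h import *
go(.5637,.0259,.0438,93.9); print(env.sense()['moment'])
```

```text
t 26.85 pos [0.5523 0.0247 0.0437] heady 93.86 F [-4.6  2.1 -7. ] grip 0.254 88.7 => shift [-0.0286  0.0011 -0.0004] turn -0.0007
[0.5731007  1.5121761  0.15972377]
```

Request:
move_arm([
  [1, -0.004, 0, 0.001, 0],
  [1, -0.008, 0, 0.002, 0],
  [1, -0.012, 0, 0.002, 0],
  [1, -0.016, 0, 0.002, 0],
  [1, -0.02, 0, 0.002, 0],
  [1, -0.024, 0, 0.002, 0],
  [1, -0.028, 0, 0.002, 0],
  [1, -0.029, 0, 0.002, 0],
  [1, -0.029, 0, 0.002, 0],
  [1, -0.029, 0, 0.002, 0],
])

```text
time_s: 27.85
tool_pos: [0.5649, 0.0251, 0.0435]
tcp_rot: [-0.034, 0.999, 0.0, 0.001]
contact_force: [-1.3, 5.1, -6.8]
grip_width: 0.252
grip_force: 88.9
```

Run:
```python
from h import *
go(.5637,.0259,.0438,93.9); print(env.sense()['moment'])
c=snap('side','s9'); im=c['image'].astype(int).mean(2).astype(int); print(im[200:222,210:250])
```

```text
t 27.85 pos [0.5649 0.0251 0.0435] heady 93.84 F [-1.3  5.1 -6.8] grip 0.252 88.9 => shift [ 0.0029  0.0021 -0.0009] turn -0.001
[1.07495957 0.55955797 0.31802417]
[[ 93  90  94  89  91  88  89  88  87  91  94  93  92  91  94  92  89  89
   89  90  89  87  87  90  82  52  45  48  53  78  78  80  80  67  49  45
   45  51  54  40]
 [ 90  92  89  89  89  88  88  89  89  92  93  92  90  92  88  92  91  93
   90  91  89  89  92  92  83  52  48  48  64  83  82  81  81  54  48  46
   49  56  47  43]
 [102  94  93  84  76  85  87  88  91  92  90  90  93  91  91  90  90  91
   91  92  92  91  91  94  97  52  43  48  61  75  78  81  84  65  50  50
   49  48  44  41]
 [102 103 102 101 102 112 101  99  93  95  83  88  92  92  91  87  86  87
   90  91  91  90  93  96  96  53  38  38  50  63  65  66  67  50  44  44
   47  44  46  45]
 [103 103 100 102 102  99 100 101  99 100 104  85  83  86  85  81  84  84
   83  82  82  90  95  95  97  60  40  37  41  55  50  56  60  46  43  43
   45  44  48  45]
 [ 97 100 102 102  99  98  99 100 100 102  97  93  79  80  83  81  83  84
   84  82  81  82  92  95  
[... 2038 characters left out ...]
  41  44  45
   50  42  73 106]
 [ 99 163 174 147 159 103  96 100 110 107 107  92  91  88  92  91  90  89
   89  91  95  94  96  94  90  76  87  85  92  95  96  82  50  47  46  49
   44  41  72 103]
 [101  98 160 185 165 106  89  87  89  84  82  63  82  90  94  98  91  92
   92  90  92  91  93  90  88  77  91  95  94  86  91  83  51  47  47  41
   46  44  69 105]
 [104 102 100  90 146 110  91  98  99  96  83  55  78  89  89  84  84  84
   87  90  94  98  91  89  93  86  88  90  90  93  92  82  49  47  44  45
   46  45  69 103]
 [101 102 103  90 112  95  97 101 101 106  72  47  79  88  91  91  95  93
   93  91  85  97  70  73 114  99  91  92  92  91  94  93  56  43  45  44
   47  43  69 104]]
```

Request:
move_arm([
  [1, 0.001, 0.001, 0.003, 0],
  [1, 0.001, 0.001, 0.003, 0],
  [0.4, 0.001, 0.001, 0.003, 0],
  [0.4, 0.001, 0.001, 0.003, 0],
  [0.4, 0.001, 0.001, 0.003, 0],
  [0.4, 0.001, 0.001, 0.003, 0],
  [0.4, 0.001, 0.001, -0.02, 0],
  [0.4, 0.001, 0.001, -0.06, 0],
  [0.4, 0.001, 0.001, -0.15, 0],
  [0.4, 0.001, 0.001, -0.3, 0],
])

```text
time_s: 28.9
tool_pos: [0.5624, 0.0246, 0.1532]
tcp_rot: [-0.033, 0.999, -0.001, -0.002]
contact_force: [1.6, 1.1, -0.0]
grip_width: 0.598
grip_force: 0.0
```

Run:
```python
from h import *
go(.5,.3,.2,93.9)
```

```text
t 28.9 pos [0.5624 0.0246 0.1532] heady 93.79 F [ 1.6  1.1 -0. ] grip 0.598 0.0 => shift [ 0.1107  0.6972 -0.1173] turn -0.0018
```

Released and clear. I'll move aside and check numerically with both cameras.

Request:
move_arm([
  [0.4, 0, 0, -0.12, 0],
  [0.4, 0.2, 0.9, -0.12, 0],
  [0.4, 0.2, 0.9, -0.12, 0],
  [0.4, 0.2, 0.9, -0.12, 0],
  [0.4, 0.2, 0.9, -0.12, 0],
  [0.4, 0.2, 0.9, -0.12, 0],
  [0.4, 0.2, 0.9, -0.12, 0],
  [0.4, 0.2, 0.9, -0.12, 0],
  [0.4, 0.2, 0.9, -0.12, 0],
  [0.4, 0.2, 0.9, -0.12, 0],
])

```text
time_s: 29.9
tool_pos: [0.4583, 0.3822, 0.2013]
tcp_rot: [-0.036, 0.999, 0.0, -0.0]
contact_force: [0.0, -0.0, 0.2]
grip_width: 0.602
grip_force: 0.0
```

Run:
```python
from h import *
np.set_printoptions(linewidth=200)
T=snap('top','t10');S=snap('side','s10')
X=lambda m:np.array([.6163+.9979*m[0]-.0655*m[1],.0193+.0655*m[0]+.9979*m[1],m[2]-.0012])
for n,m in dict(pin=(0,0,.0645),tip=(.046,0,.05),eye_end=(-.072,.010,.05),eye_rear=(-.075,.01,.05),flare=(.025,.02,.05)).items(): print(n,proj(T,X(m)).round(1),proj(S,X(m)).round(1))
d=np.abs(T['image'].astype(int)-load('t5')['image']).max(2); print('top diff rows140-200 cols 204-230'); print(d[144:204:2,204:230])
im=S['image'].astype(int).mean(2).astype(int); print(im[206:228:1,208:264:1])
```

```text
pin [219.6 162.8] [226.7 205.9]
tip [219.  145.9] [208.3 207.7]
eye_end [217.5 193.3] [255.5 218.1]
eye_rear [217.5 194.6] [256.7 218.3]
flare [211.3 154.7] [214.2 214.2]
top diff rows140-200 cols 204-230
[[ 2  1  1  4  1  1  1  2  4  4  1  3  5  2 10 39 30 13  6  3  3  3  2  2  4  1]
 [ 4  1  8  2  2  2  0  4  3  1  1  2  3  9 20 41 35  8  2  3  2  2  2  1  3  2]
 [ 4  2  4  3  2  1  5  2  2  1  1  5  4 10 17 46 34 12  4  3  4  1  2  2  2  4]
 [ 1  4  1  2  3  4  1  2  4  2  5  4  1  2 10 42 31 10  3  3  2  2  3  2  3  2]
 [ 2  4  6  2  1  1  2  4  9 22 12  5  5  1  8 33 30  8  2  4  2  4  2  1  2  3]
 [ 3  5  2  3  4  4  5 16 29 48 43 31 12  2 22 16  2  3  4  4  3  2  1  1  3  4]
 [ 1  3  3  1  3  3  9 15 10 29 48 50 35 13  3  6  1  7  3  2  2  5  2  1  3  1]
 [ 1  3  2  2  1  3  2  7 16  8 19 37 31 13  8  4  6  3  1  1  3  4  3  6  1  3]
 [ 3  4  2  3  1  1  2  4  5  8  2  2  5  4  3  3  2  3  2  4  3  2  1  3  3  2]
 [ 3  2  1  3  1  3  3  5 13  7  6  2  4  4  4  2  5  3  2  2  2  3  4  3  5  2]
 [ 1  1  3  3  3  4  1 10 23 12 19 10  2  1  1  5  2  5  4  6  5  4  3  4  5  1]
 [ 4
[... 1027 characters left out ...]
10  2  4  1  3  5  2]
 [ 3  2  7 22 28 44 51 33  9  5 10 23 25  9  8 14 22 23 23  7  5  2  0  3  3  3]
 [ 3  5 16 23 33 50 58 52 44 19 25 43 21 19 29 25 19 17 10  3  3  2  7  4  2  1]
 [ 4 11 23 31 34 32 30 31 36 30 38 57 37  8 12  5  4  3  3  4  4  1  1  1  5  3]
 [ 2  4 15 16 22 13  9  7 13 19 33 56 43 12  1  4  1  4  3  3  2  2  1  2  1  4]
 [ 6 16 17 38 33  6  3  1  9 13 26 48 37  6  2  4  3  2  3  3  1  1  1  4  2  4]
 [ 5 19 20 40 39 10  1  1  8 19 20 36 36  8  1  1  2  2  5  2  2  1  1  3  2  3]]
[[ 92  93  94 ...  68  70  69]
 [ 91  93  95 ...  67  66  65]
 [ 98  94  97 ...  67  66  70]
 ...
 [202 174  77 ... 111  88  67]
 [151 125  61 ...  49  48  49]
 [147 139  64 ...  47  51  54]]
```

```bash
python3 -c "
from cell import ticket
print(ticket.hand_in())"
```

```text
the job is handed in; nothing more can be done
None
```

I handed the job in at about 30 s, with the larger R-clip through the clamp pin, its bow sprung over and round the pin as read from the camera pixels, the gripper clear and the smaller clip not touched; the clip slipped from my grip once on the way, so I picked it up again off the clamp's board by its eye.

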